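# Find and seat the loose sample-pot lid

### The job

One of the four sample pots in the open test kit has a lid that is not on properly: pressed lightly near its edge it rocks, while the other three stay firm. Feel for it by pressing the lids near the edge with closed fingertips, then push that lid down in the middle until it is fully home and level, and finish while still pressing on it with the fingertips, touching no other lid, so that it can be sealed. Only press: lift nothing, and leave the bottles, cup and bowl beside the case where they stand.

Things in the scene. Friction and masses are not known exactly. Their poses are not given: they have to be found in the camera images.
- case: open black carrying case of a food-testing kit, fixed, 280 mm (its x) by 350 mm (its y); origin at the centre of its base's underside, on the table. Rim 78 mm and grey insert 71.5 mm above the table. Its cover lies flat open beyond the far (+x) side, 52 mm high
- pockets (a point): mid-point of the four round pockets, on the insert, axes as the case's; pocket centres lie 52 mm from it along +/-x and 54 mm along +/-y, each pocket is 92 mm wide and holds one pot. The lids' tops stand 80 to 86 mm above the table, each pot a little deeper or higher on its pocket's pad
- droppers (a point): middle one of three small fixed dropper bottles standing in the insert beside the lids, in a row along the case's x at 50 mm pitch; this point is at the centre of its tip, the highest point of the case's base, 101 mm above the table
- lid_a: one of four identical white press-on lids (a to d, in any of the pockets): flat disc 74 mm across, origin on its centre line 10 mm below its flat top, z axis square to the top. All four rest level at the start; neither height nor slope tells which one is loose, only feel: a seated lid stays firm wherever it is pressed
- lid_b: one of four identical white press-on lids (a to d, in any of the pockets): flat disc 74 mm across, origin on its centre line 10 mm below its flat top, z axis square to the top. Whichever lid is loose stands 4 mm above its pot's rim: about 2 N, 26 mm out from its middle, tips it by up to 0.11 rad, that side dipping until it meets the rim; let go, it springs back level
- lid_c: one of four identical white press-on lids (a to d, in any of the pockets): flat disc 74 mm across, origin on its centre line 10 mm below its flat top, z axis square to the top. Whichever lid is loose slides down the 4 mm onto the rim at about 10 N on its middle (more off the middle), then stops hard and stays, firm like the others
- lid_d: one of four identical white press-on lids (a to d, in any of the pockets): flat disc 74 mm across, origin on its centre line 10 mm below its flat top, z axis square to the top. It may be the loose one or a seated one, like the others
- reagent: bystander: loose white bottle with cap, 44 mm across, 100 mm tall, standing beside the case; origin at the centre of its underside
- solution: bystander: loose amber jar, 48 mm across, 85 mm tall, standing beside the case; origin at the centre of its underside
- beaker: bystander: loose clear measuring cup, 60 mm across the rim, 62 mm tall, beside the case; origin at the centre of its underside
- dish: bystander: loose steel bowl, 80 mm across, 45 mm tall, beside the case; origin at the centre of its underside

How it is judged:
By the outcome, as a careful person would: the job done as asked, in the order asked, and still so for the second after the job is handed in, while the arm keeps its last pose, push and grip.
It also fails if it takes over 48 s, if anything falls off the work surface, if the arm or the gripper's body presses on something with over 40 N, if the wrist force passes 120 N, or if a joint passes its speed limit or range.

### The arm

A 6-joint arm with a two-finger parallel gripper is mounted at the origin on the work surface. World frame = base frame: x ahead of the robot, y to its left, z up, the work surface at z = 0. Lengths are in m, angles in rad, forces in N, time in s.
With the tool pointing down it reaches from about 0.375 to 0.9 m from the base axis. Payload 3.1 kg.
Tool frame: the origin (TCP) lies midway between the tips of the shut fingers; the grasp point (between the pads) lies 19 mm behind it; z points along the fingers, y is the line along which they close (so a half turn about z gives the same grasp; the last joint's range is limited). The gripper opens to 85 mm and grips with 20 to 120 N. Pads are 22 mm wide; open, the fingers measure 114 mm over their backs; the gripper's body (76 mm by 85 mm) begins 54 mm behind the grasp point. The pads swing forward as they close: fully open they stand 13 mm farther back than shut.
Start: joints at [1.012, 0.527, 1.433, -0, 1.181, -0.178], TCP at [0.232, 0.58, 0.231] pointing down, gripper open.
Joint ranges: [-3.08, 3.08], [-0.75, 2.2], [0.22, 2.44], [-1.43, 4.57], [0, 2.65], [-2.85, 2.85]. Speed limits (rad/s): [2.79, 2.79, 3.14, 3.14, 3.14, 3.14].

### API

Orientations are given as a unit quaternion [x, y, z, w].
In Python, from station import manip gives the robot as it stands. The module is installed in compiled form; this text tells all that it offers.
- The arm moves only by the tool apply_moves, never from a script. Its arguments are lists of equal length, an entry for each row: "claw": the gripper's target within -1 to 1 (fully open at 1, half-way at 0, shut at -1); "travel": the shift along the tool's x, y, z scaled (see below), a list of three; "turn": the turn, a rotation vector about the tool's x, y, z scaled (see below), a list of three. In form: {"claw": [claw, ...], "travel": [[dx, dy, dz], ...], "turn": [[rx, ry, rz], ...]}. A call has 1 to 5 rows; each row is the pose to reach, as a shift and turn from the pose commanded when the call began, along the tool's axes at that moment, turning the shorter way round; what a row does not reach only later rows make up. The controller multiplies each number of a shift by 800 mm and each number of a turn by 180 degrees. A row lasts 1/12 s, in which the tool goes at most 41.7 mm and 7.16 degrees, less where a joint would pass 70% of its speed; a pose out of reach is approached as far as the arm can. A call with a number of a shift or a turn outside -1 to 1 is refused whole. A call with a gripper value outside its range is refused whole. The fingers move at their own pace and stop on an object; "newtons" is the grip in N (left out, the last holds). Time passes only in rows, so rows that repeat a pose let the fingers close. It gives the time, the measured TCP pose, the force, the opening and the grip force at its end, in the units of the state.
- manip.sense(): the state, without advancing time (a new reading comes with each control period).
- manip.snapshot(name): name is "side" or "top"; returns a dict with "pixels" (420x560x3 uint8, red, green, blue), "depth" (420x560 float32, m along the optical axis (not along the pixel's ray), 0 where there is no reading), "intrinsics" (3x3 intrinsics, pixels), "R" (3x3) and "t" (3): a world point X has camera coordinates R X + t. Camera axes: x right, y down, z forward; pixel columns grow to the right and rows downward; lengths in m; the calibration is good to about 2 mm. A picture is of the moment at which its call begins.
- manip.sign_off(): hands the job in; it is judged then, once.
The state is a dict: "t": time; "q": joint angles; "qd": joint speeds; "tau": joint torques, N m; "tcp_pos": TCP position; "tool_rot": TCP orientation; "force": force on the tool from outside, world axes, zero at the start; "ft_torque": the same for the moment, N m; "finger_gap": opening from 0.0 (shut) to 1.0 (fully open); "gripper_force": force on a finger pad.
Only numpy, scipy, OpenCV 4.12 (cv2) and the standard library are available. Lean on these libraries where they do the work, as an engineer would, in place of code of your own. Each camera call takes 0.05 s, during which the arm holds its last target. There are 200 camera calls.

## Working session

There is one attempt and no reset: what is moved stays moved. The work goes in short steps, Python scripts to look and compute and a tool call to move; the robot and the scene stay as the last step left them, time stands still between calls to the robot, and variables do not carry over. Pictures are saved under pics/ and viewed, at most 10 in all, crops included, and the job is handed in when it is done.

Besides the shell and the picture viewer there is one more tool, called after ">>>" as name(argument=value, ...), one argument or row to a line, values as JSON. apply_moves: Moves the arm, as the interface text tells. Shifts and turns lie within -1 to 1; 1 stands for 800 mm of shift or 180 degrees of turn. Its arguments: {"type":"object","properties":{"claw":{"type":"array","items":{"type":"number"}},"travel":{"type":"array","items":{"type":"array","items":{"type":"number"}}},"turn":{"type":"array","items":{"type":"array","items":{"type":"number"}}},"newtons":{"type":"number"}},"required":["claw","travel","turn"]}

```bash
mkdir -p pics
cat > h.py <<'E'
import numpy as np, cv2
from station import manip
def snap(n):
    s=manip.snapshot(n); return s
def ray(s,u,v,z):
    K,R,t=map(np.array,(s["intrinsics"],s["R"],s["t"])); c=-R.T@t
    d=R.T@np.linalg.inv(K)@np.array([u,v,1.]); return c+d*(z-c[2])/d[2]
E
python3 - <<'E'
from h import *
for n in("top","side"):
    s=snap(n); cv2.imwrite(f"pics/{n}1.png",s["pixels"][...,::-1]); np.savez(f"{n}.npz",**s)
    print(n,-np.array(s["R"]).T@np.array(s["t"]))
st=manip.sense();print(st)
E
```

```text
top [0.39469733 0.03816933 1.14414777]
side [0.39833722 0.69428499 0.47734751]
{'t': 0.1, 'q': array([ 1.01147971e+00,  5.28390752e-01,  1.43375424e+00,  4.29124865e-06,
        1.18139637e+00, -1.78529820e-01]), 'qd': array([ 0.00109317, -0.0004622 , -0.00323122, -0.00085166,  0.0014079 ,
        0.00054914]), 'tau': array([-9.76982956e-04, -4.43305349e+01, -1.78586215e+01, -3.46658708e-04,
        3.87853797e-03,  1.71883278e-05]), 'tcp_pos': array([0.23193036, 0.57969357, 0.23042703]), 'tool_rot': array([ 1.89245910e-01,  9.81929242e-01, -9.08077124e-04, -3.53212570e-04]), 'force': array([0.29680966, 0.26809005, 0.23473946]), 'ft_torque': array([0.0570655 , 0.00617841, 0.03841711]), 'gripper_force': 0.0, 'finger_gap': 1.0028629615641782}
```

View pics/top1.png

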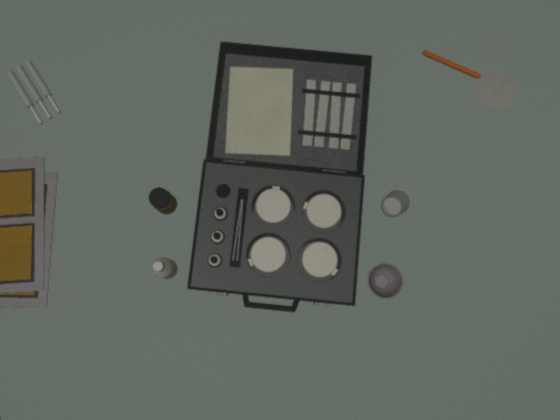

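View pics/side1.png

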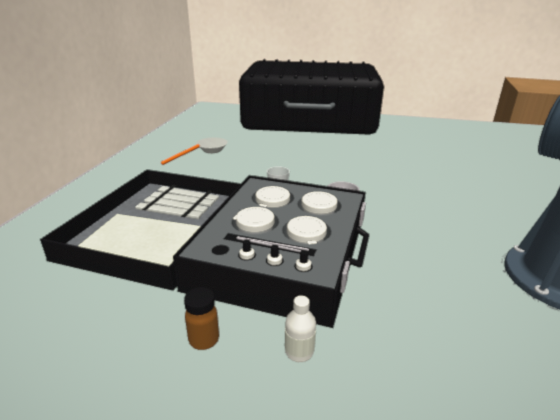

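The top view shows the four lids near (273,205), (324,211), (268,254) and (320,260), with droppers at columns 214–220. The side view confirms the layout, with the bottles beyond the dropper side. Next I measure the lids.

```bash
cat > m.py <<'E'
from h import *
s=np.load("top.npz"); p=s["pixels"]; g=p.min(2)
P=[]
for u,v in((273,205),(324,211),(268,254),(320,260)):
    m=np.zeros(g.shape,np.uint8); cv2.circle(m,(u,v),24,1,-1)
    m=((g>105)&(m>0)).astype(np.uint8)
    m=cv2.morphologyEx(m,cv2.MORPH_OPEN,cv2.getStructuringElement(cv2.MORPH_ELLIPSE,(15,15)))
    c=max(cv2.findContours(m,0,1)[0],key=cv2.contourArea); e,r=cv2.minEnclosingCircle(c)
    M=cv2.moments(m,True); ce=(M['m10']/M['m00'],M['m01']/M['m00'])
    zd=np.median(s["depth"][v-6:v+6,u-6:u+6]); K=s["intrinsics"]
    X=s["R"].T@(np.linalg.inv(K)@[u,v,1.]*zd-s["t"])
    w=ray(s,*ce,.083); P.append(w); print(np.round(ce,1),np.round(e,1),round(r,1),r*zd/K[0,0],w.round(4),ray(s,*e,.083).round(4),"z",X[2].round(4))
P=np.array(P); print(P.mean(0), P[0]-P[1],P[2]-P[3],P[0]-P[2],P[1]-P[3])
for u,v in((220,213),(217,237),(214,260)): print(ray(s,u,v,.101).round(4))
E
python3 m.py
```

```text
[272.9 205.1] [272.8 204.9] 17.0 0.035958977184268194 [0.5909 0.0484 0.083 ] [0.5914 0.0485 0.083 ] z 0.0835
[323.3 210.6] [323.4 210. ] 17.1 0.03629070360105456 [ 0.5804 -0.0585  0.083 ] [ 0.5818 -0.0586  0.083 ] z 0.0801
[267.6 254.1] [267.5 254.1] 17.5 0.036599168394304014 [0.4868 0.058  0.083 ] [0.4868 0.0582 0.083 ] z 0.0816
[319.5 259.3] [319.9 259.3] 17.7 0.03686162711529004 [ 0.4773 -0.0503  0.083 ] [ 0.4774 -0.0511  0.083 ] z 0.0836
[ 0.53386814 -0.00062697  0.083     ] [0.01055492 0.1069366  0.        ] [0.00952786 0.10825418 0.        ] [ 0.10411532 -0.00956531  0.        ] [ 0.10308826 -0.00824774  0.        ]
[0.5696 0.1579 0.101 ]
[0.5193 0.1626 0.101 ]
[0.4718 0.1673 0.101 ]
```

>>> apply_moves(
  claw=[-1,-1,-1,-1,-1],
  travel=[
    [-0.646,-0.481,0],
    [-0.646,-0.481,0],
    [-0.646,-0.481,0],
    [-0.646,-0.481,0],
    [-0.646,-0.481,0],
  ],
  turn=[
    [0,0,-0.121],
    [0,0,-0.121],
    [0,0,-0.121],
    [0,0,-0.121],
    [0,0,-0.121],
  ],
  newtons=30,
)

```text
t: 0.52
tcp_pos: [0.3386, 0.4058, 0.2309]
tool_rot: [-0.001, 1.0, -0.0, -0.0]
force: [1.3, 0.6, 0.0]
finger_gap: 0.297
gripper_force: 0.0
```

>>> apply_moves(
  claw=[-1,-1,-1,-1,-1],
  travel=[
    [-0.285,-0.465,0],
    [-0.285,-0.465,0],
    [-0.285,-0.465,0],
    [-0.285,-0.465,0],
    [-0.285,-0.465,0],
  ],
  turn=[
    [0,0,0],
    [0,0,0],
    [0,0,0],
    [0,0,0],
    [0,0,0],
  ],
)

```text
t: 0.93
tcp_pos: [0.4475, 0.2279, 0.2311]
tool_rot: [0.0, 1.0, -0.0, -0.0]
force: [0.3, 0.7, -1.1]
finger_gap: -0.001
gripper_force: 0.0
```

```bash
python3 -c "
from h import *
print(manip.sense())"
```

```text
{'t': 0.9333, 'q': array([ 2.48004627e-01,  3.63577103e-01,  1.73532012e+00,  8.84217585e-05,
        1.04326150e+00, -1.32220342e+00]), 'qd': array([-0.98552568,  0.03156239, -0.06069097,  0.00142615,  0.01069439,
       -0.97735585]), 'tau': array([  3.78637433, -35.60287714, -14.51922834,  -0.06111185,
         0.17212742,   0.64351967]), 'tcp_pos': array([0.4475412 , 0.22785199, 0.23113203]), 'tool_rot': array([ 3.16407231e-04,  9.99999909e-01, -3.25346494e-05, -2.83741696e-04]), 'force': array([ 0.28724275,  0.67252164, -1.07564451]), 'ft_torque': array([ 0.01681818, -0.03755586, -0.01504499]), 'gripper_force': 0.0, 'finger_gap': -0.000555681301151565}
```

>>> apply_moves(
  claw=[-1,-1,-1,-1,-1],
  travel=[
    [-0.149,-0.243,0],
    [-0.149,-0.243,0],
    [-0.149,-0.243,0.05],
    [-0.149,-0.243,0.1],
    [-0.149,-0.243,0.13],
  ],
  turn=[
    [0,0,0],
    [0,0,0],
    [0,0,0],
    [0,0,0],
    [0,0,0],
  ],
)

```text
t: 1.35
tcp_pos: [0.5483, 0.067, 0.1688]
tool_rot: [0.001, 1.0, -0.0, 0.003]
force: [0.5, 1.2, -0.8]
finger_gap: -0.002
gripper_force: 0.0
```

>>> apply_moves(
  claw=[-1,-1],
  travel=[
    [0,0,0],
    [0,0,0],
  ],
  turn=[
    [0,0,0],
    [0,0,0],
  ],
)

```text
t: 1.52
tcp_pos: [0.5442, 0.0682, 0.1654]
tool_rot: [0.002, 1.0, 0.0, -0.003]
force: [-0.2, 0.8, 0.1]
finger_gap: 0.0
gripper_force: 0.0
```

>>> apply_moves(
  claw=[-1,-1,-1,-1,-1],
  travel=[
    [-0.031,-0.048,0.03],
    [-0.031,-0.048,0.06],
    [-0.031,-0.048,0.085],
    [-0.031,-0.048,0.085],
    [-0.031,-0.048,0.085],
  ],
  turn=[
    [0,0,0],
    [0,0,0],
    [0,0,0],
    [0,0,0],
    [0,0,0],
  ],
)

```text
t: 1.93
tcp_pos: [0.5688, 0.0326, 0.0999]
tool_rot: [-0.0, 1.0, 0.0, -0.001]
force: [0.4, 0.6, 1.1]
finger_gap: 0.0
gripper_force: 0.0
```

Run:
```python
from h import *
s=snap("top"); cv2.imwrite("pics/top2.png",cv2.resize(s["pixels"][140:320,180:400,::-1],None,fx=3,fy=3))
s=snap("side"); cv2.imwrite("pics/side2.png",cv2.resize(s["pixels"][90:300,180:400,::-1],None,fx=2.5,fy=2.5))
t=manip.sense();print(t["tcp_pos"],t["force"])
```

```text
[0.57041347 0.03236238 0.10149242] [-0.09124515  0.72939397  0.45336299]
```

View pics/side2.png

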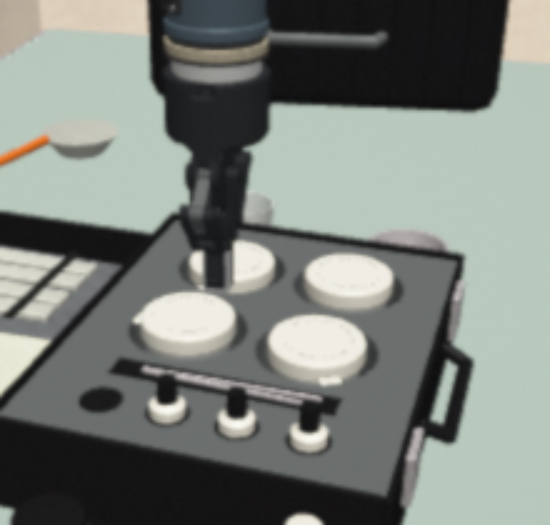

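The tip at crop pixel (215,285) hovers just beside the inner edge of the far-left lid (187,320). Now I descend gently.

>>> apply_moves(
  claw=[-1,-1,-1,-1,-1],
  travel=[
    [0,0,0.007],
    [0,0,0.014],
    [0,0,0.016],
    [0,0,0.016],
    [0,0,0.016],
  ],
  turn=[
    [0,0,0],
    [0,0,0],
    [0,0,0],
    [0,0,0],
    [0,0,0],
  ],
)

```text
t: 2.45
tcp_pos: [0.5699, 0.0314, 0.087]
tool_rot: [0.0, 1.0, -0.0, -0.0]
force: [-0.2, -0.1, -0.3]
finger_gap: -0.002
gripper_force: 0.0
```

>>> apply_moves(
  claw=[-1,-1,-1],
  travel=[
    [0,0,0.00125],
    [0,0,0.00125],
    [0,0,0.00125],
  ],
  turn=[
    [0,0,0],
    [0,0,0],
    [0,0,0],
  ],
)

```text
t: 2.7
tcp_pos: [0.57, 0.0312, 0.086]
tool_rot: [0.0, 1.0, 0.0, 0.0]
force: [-0.4, 0.2, 0.3]
finger_gap: 0.001
gripper_force: 0.0
```

>>> apply_moves(
  claw=[-1,-1,-1],
  travel=[
    [0,0,0.00125],
    [0,0,0.00125],
    [0,0,0.00125],
  ],
  turn=[
    [0,0,0],
    [0,0,0],
    [0,0,0],
  ],
)

```text
t: 2.95
tcp_pos: [0.5699, 0.0312, 0.0849]
tool_rot: [0.0, 1.0, 0.0, -0.0]
force: [0.0, -0.1, -0.6]
finger_gap: 0.004
gripper_force: 0.0
```

>>> apply_moves(
  claw=[-1,-1,-1],
  travel=[
    [0,0,0.00125],
    [0,0,0.00125],
    [0,0,0.00125],
  ],
  turn=[
    [0,0,0],
    [0,0,0],
    [0,0,0],
  ],
)

```text
t: 3.2
tcp_pos: [0.5699, 0.0313, 0.0839]
tool_rot: [0.0, 1.0, 0.0, -0.0]
force: [-0.1, 0.3, -0.2]
finger_gap: 0.001
gripper_force: 0.0
```

>>> apply_moves(
  claw=[-1,-1,-1],
  travel=[
    [0,0,0.00125],
    [0,0,0.00125],
    [0,0,0.00125],
  ],
  turn=[
    [0,0,0],
    [0,0,0],
    [0,0,0],
  ],
)

```text
t: 3.45
tcp_pos: [0.5698, 0.0312, 0.083]
tool_rot: [0.0, 1.0, -0.0, -0.0]
force: [-0.5, -0.1, 0.3]
finger_gap: -0.001
gripper_force: 0.5
```

>>> apply_moves(
  claw=[-1,-1,-1],
  travel=[
    [0,0,0.00125],
    [0,0,0.00125],
    [0,0,0.00125],
  ],
  turn=[
    [0,0,0],
    [0,0,0],
    [0,0,0],
  ],
)

```text
t: 3.7
tcp_pos: [0.5696, 0.0311, 0.0821]
tool_rot: [0.0, 1.0, -0.0, -0.0]
force: [-1.4, -1.2, 2.1]
finger_gap: -0.001
gripper_force: 1.5
```

```bash
python3 -c "
from h import *
t=manip.sense();print(t['tcp_pos'],t['force'],t['ft_torque'])"
```

```text
[0.56962918 0.03106152 0.08209668] [-1.40562954 -1.20061137  2.1182156 ] [-0.21071024  0.28897747  0.01386413]
```

>>> apply_moves(
  claw=[-1,-1,-1],
  travel=[
    [0,0,0.00125],
    [0,0,0.00125],
    [0,0,0.00125],
  ],
  turn=[
    [0,0,0],
    [0,0,0],
    [0,0,0],
  ],
)

```text
t: 3.95
tcp_pos: [0.5694, 0.031, 0.0811]
tool_rot: [0.0, 1.0, -0.0, -0.001]
force: [-4.0, -3.6, 4.6]
finger_gap: -0.0
gripper_force: 2.7
```

Run:
```python
from h import *
s=snap("side"); a=np.load("side.npz")
f=lambda p:cv2.resize(np.ascontiguousarray(p[160:240,220:350,::-1]),None,fx=5,fy=5,interpolation=2)[:290]
cv2.imwrite("pics/side3.png",np.vstack([f(a["pixels"]),f(s["pixels"])]))
```

```text
(no output)
```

View pics/side3.png

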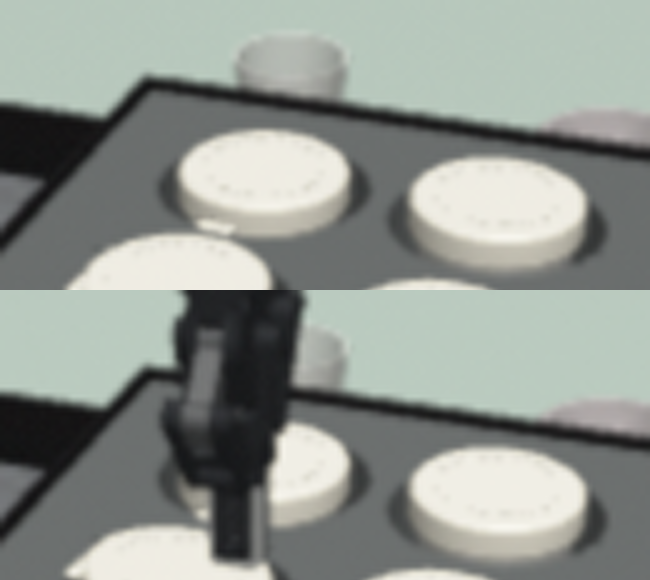

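The crop shows the tip at (240,560) on the inner edge of the far-left lid. The crop cuts the lid off, so I measure its shift numerically.

```bash
cat > cmp.py <<'E'
from h import *
def ext(s,c):  # lid top/bottom rows at several columns of lid, side view
    g=s["pixels"].astype(float).mean(2); r=[]
    for u in c:
        col=g[180:250,u]; d=np.diff(col); k=np.argmax(d); 
        j=np.argmin(d[k:])+k
        r.append((k+180,round(float((col[k:j+1]).sum()),0)))
    return r
a=np.load("side.npz"); s=snap("side")
A=a["pixels"].astype(float).mean(2); B=s["pixels"].astype(float).mean(2)
for n,(u0,u1,v0,v1) in dict(A_left=(232,248,204,236),A_front=(245,265,216,236),ctrl=(285,330,214,246)).items():
    p=np.ascontiguousarray(A[v0:v1,u0:u1]);q=np.ascontiguousarray(B[v0:v1,u0:u1])
    print(n,cv2.phaseCorrelate(p,q,cv2.createHanningWindow((u1-u0,v1-v0),cv2.CV_64F)),abs(p-q).mean())
E
python3 cmp.py
```

```text
A_left ((-0.23377386152398572, -0.83125049648039), 0.8886087039116565) 4.593104899497716
A_front ((0.1413139200015845, -0.2612458912696827), 0.9732046806782398) 2.4118749755297757
ctrl ((0.4845554400408858, -0.04310226256755456), 0.9632599311465011) 0.7225901839668964
```

Lid A's far-left side rose about 0.8 px and the control lid did not move, so A tilted. I'll lift, press A again a bit further in, then contrast with another lid.

>>> apply_moves(
  claw=[-1,-1,-1,-1,-1],
  travel=[
    [0,0,-0.006],
    [-0.005,0.0045,-0.012],
    [-0.005,0.0045,-0.005],
    [-0.005,0.0045,-0.003],
    [-0.005,0.0045,-0.003],
  ],
  turn=[
    [0,0,0],
    [0,0,0],
    [0,0,0],
    [0,0,0],
    [0,0,0],
  ],
)

```text
t: 4.47
tcp_pos: [0.5745, 0.0352, 0.0829]
tool_rot: [0.0, 1.0, 0.0, 0.0]
force: [0.6, 0.3, 0.8]
finger_gap: 0.001
gripper_force: 0.5
```

>>> apply_moves(
  claw=[-1,-1,-1],
  travel=[
    [0,0,0.00125],
    [0,0,0.00125],
    [0,0,0.00125],
  ],
  turn=[
    [0,0,0],
    [0,0,0],
    [0,0,0],
  ],
)

```text
t: 4.72
tcp_pos: [0.5743, 0.0349, 0.0825]
tool_rot: [0.0, 1.0, 0.0, 0.0]
force: [1.2, -0.0, 1.7]
finger_gap: -0.002
gripper_force: 1.0
```

>>> apply_moves(
  claw=[-1,-1,-1],
  travel=[
    [0,0,0.00125],
    [0,0,0.00125],
    [0,0,0.00125],
  ],
  turn=[
    [0,0,0],
    [0,0,0],
    [0,0,0],
  ],
)

```text
t: 4.97
tcp_pos: [0.5741, 0.0347, 0.0818]
tool_rot: [0.0, 1.0, -0.0, 0.0]
force: [-0.1, -0.9, 4.7]
finger_gap: -0.005
gripper_force: 2.4
```

```bash
python3 cmp.py
```

```text
A_left ((-0.25765073896601187, -0.863308611913542), 0.885644057925905) 4.539914891748649
A_front ((-0.20042042248929093, 0.05008725311494722), 0.7758956801866487) 2.5401625297784687
ctrl ((0.4367705777965476, -0.021668201878519255), 0.9588712037259219) 0.7467607770783473
```

>>> apply_moves(
  claw=[-1,-1,-1,-1,-1],
  travel=[
    [0,0,-0.012],
    [0.04,0,-0.018],
    [0.09,0.009,-0.018],
    [0.09,0.009,-0.012],
    [0.09,0.009,-0.008],
  ],
  turn=[
    [0,0,0],
    [0,0,0],
    [0,0,0],
    [0,0,0],
    [0,0,0],
  ],
)

```text
t: 5.43
tcp_pos: [0.4974, 0.043, 0.0875]
tool_rot: [0.0, 1.0, 0.0, -0.003]
force: [0.9, 0.1, 0.3]
finger_gap: 0.003
gripper_force: 0.0
```

>>> apply_moves(
  claw=[-1,-1,-1],
  travel=[
    [0,0,0],
    [0,0,0],
    [0,0,0],
  ],
  turn=[
    [0,0,0],
    [0,0,0],
    [0,0,0],
  ],
)

```text
t: 5.68
tcp_pos: [0.5038, 0.0418, 0.088]
tool_rot: [0.0, 1.0, -0.0, 0.001]
force: [-0.8, -0.0, -0.5]
finger_gap: 0.004
gripper_force: 0.0
```

```bash
python3 cmp.py
```

```text
A_left ((-0.03073327600418274, 0.046168306740741016), 0.9920596048054429) 0.5882070382560477
A_front ((-0.1013998992440861, 0.03992064120913419), 0.9756492424525054) 0.6750578418710922
ctrl ((0.5523729615278192, 0.05450243071175187), 0.8154455889148404) 1.2996345457517162
```

Once released, A sprang back level. Now I press lid C for contrast.

>>> apply_moves(
  claw=[-1,-1,-1,-1],
  travel=[
    [0,0,0.00125],
    [0,0,0.0025],
    [0,0,0.00375],
    [0,0,0.00375],
  ],
  turn=[
    [0,0,0],
    [0,0,0],
    [0,0,0],
    [0,0,0],
  ],
)

```text
t: 6.07
tcp_pos: [0.5019, 0.0421, 0.0845]
tool_rot: [0.0, 1.0, 0.0, -0.0]
force: [-0.2, 0.9, -0.2]
finger_gap: 0.0
gripper_force: 0.0
```

>>> apply_moves(
  claw=[-1,-1,-1],
  travel=[
    [0,0,0.00125],
    [0,0,0.00125],
    [0,0,0.00125],
  ],
  turn=[
    [0,0,0],
    [0,0,0],
    [0,0,0],
  ],
)

```text
t: 6.32
tcp_pos: [0.5019, 0.0421, 0.0837]
tool_rot: [0.0, 1.0, 0.0, -0.0]
force: [0.0, 0.4, -0.5]
finger_gap: 0.002
gripper_force: 0.0
```

>>> apply_moves(
  claw=[-1,-1,-1],
  travel=[
    [0,0,0.00125],
    [0,0,0.00125],
    [0,0,0.00125],
  ],
  turn=[
    [0,0,0],
    [0,0,0],
    [0,0,0],
  ],
)

```text
t: 6.57
tcp_pos: [0.5019, 0.0421, 0.0827]
tool_rot: [0.0, 1.0, 0.0, -0.0]
force: [-0.4, 0.8, 0.3]
finger_gap: -0.005
gripper_force: 0.0
```

>>> apply_moves(
  claw=[-1,-1,-1],
  travel=[
    [0,0,0.00125],
    [0,0,0.00125],
    [0,0,0.00125],
  ],
  turn=[
    [0,0,0],
    [0,0,0],
    [0,0,0],
  ],
)

```text
t: 6.82
tcp_pos: [0.5019, 0.0421, 0.0817]
tool_rot: [0.0, 1.0, 0.0, -0.0]
force: [-0.4, 0.3, 0.4]
finger_gap: -0.001
gripper_force: 0.0
```

>>> apply_moves(
  claw=[-1,-1,-1],
  travel=[
    [0,0,0.00062],
    [0,0,0.00062],
    [0,0,0.00062],
  ],
  turn=[
    [0,0,0],
    [0,0,0],
    [0,0,0],
  ],
)

```text
t: 7.07
tcp_pos: [0.502, 0.0421, 0.0813]
tool_rot: [0.0, 1.0, -0.0, 0.0]
force: [-0.4, 0.5, 1.4]
finger_gap: 0.001
gripper_force: 0.2
```

>>> apply_moves(
  claw=[-1,-1,-1],
  travel=[
    [0,0,0.00062],
    [0,0,0.00062],
    [0,0,0.00062],
  ],
  turn=[
    [0,0,0],
    [0,0,0],
    [0,0,0],
  ],
)

```text
t: 7.32
tcp_pos: [0.5021, 0.042, 0.0812]
tool_rot: [0.0, 1.0, -0.0, 0.0]
force: [0.4, -0.4, 5.2]
finger_gap: 0.003
gripper_force: 2.3
```

>>> apply_moves(
  claw=[-1,-1,-1],
  travel=[
    [0,0,0.00062],
    [0,0,0.00062],
    [0,0,0.00062],
  ],
  turn=[
    [0,0,0],
    [0,0,0],
    [0,0,0],
  ],
)

```text
t: 7.57
tcp_pos: [0.5022, 0.042, 0.0811]
tool_rot: [0.0, 1.0, -0.0, 0.0]
force: [-0.7, -0.9, 8.1]
finger_gap: -0.002
gripper_force: 4.2
```

C is firm (7 N within 0.2 mm) while A gave about 2 mm, so A is the loose lid. I move to A's middle.

>>> apply_moves(
  claw=[-1,-1,-1,-1,-1],
  travel=[
    [0,0,-0.015],
    [-0.04,0.004,-0.02],
    [-0.09,0.008,-0.02],
    [-0.111,0.008,-0.017],
    [-0.111,0.008,-0.013],
  ],
  turn=[
    [0,0,0],
    [0,0,0],
    [0,0,0],
    [0,0,0],
    [0,0,0],
  ],
)

```text
t: 7.98
tcp_pos: [0.5968, 0.048, 0.0914]
tool_rot: [0.0, 1.0, -0.0, 0.004]
force: [-0.1, 1.0, -0.1]
finger_gap: -0.0
gripper_force: 0.0
```

>>> apply_moves(
  claw=[-1,-1,-1],
  travel=[
    [0,0,0],
    [0,0,0],
    [0,0,0],
  ],
  turn=[
    [0,0,0],
    [0,0,0],
    [0,0,0],
  ],
)

```text
t: 8.23
tcp_pos: [0.5886, 0.0486, 0.0901]
tool_rot: [0.0, 1.0, 0.0, -0.002]
force: [-0.2, -1.1, -0.0]
finger_gap: -0.001
gripper_force: 0.0
```

Run:
```python
from h import *
t=manip.sense();print(t["tcp_pos"],t["force"])
s=snap("side"); cv2.imwrite("pics/side4.png",cv2.resize(np.ascontiguousarray(s["pixels"][140:260,200:360,::-1]),None,fx=4,fy=4,interpolation=2))
```

```text
[0.58855663 0.04864909 0.09005993] [-0.22240417 -1.05377408 -0.03670711]
```

View pics/side4.png

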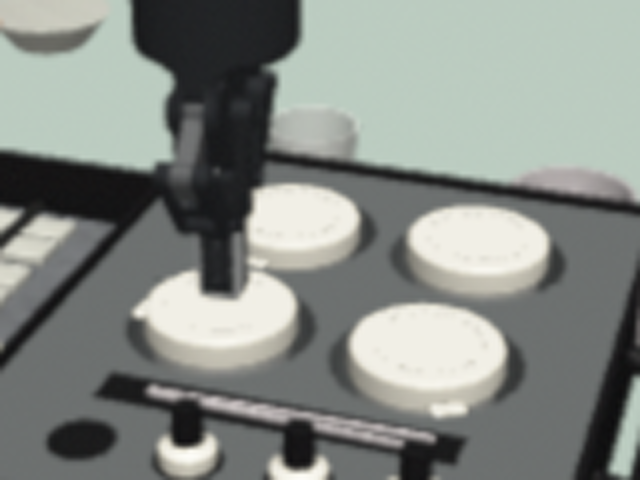

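The tip at (223,295) hovers over the centre of lid A (222,312). I press down.

>>> apply_moves(
  claw=[-1,-1,-1,-1,-1],
  travel=[
    [-0.002,0,0.003],
    [-0.002,0,0.006],
    [-0.002,0,0.009],
    [-0.002,0,0.0095],
    [-0.002,0,0.0095],
  ],
  turn=[
    [0,0,0],
    [0,0,0],
    [0,0,0],
    [0,0,0],
    [0,0,0],
  ],
)

```text
t: 8.7
tcp_pos: [0.5922, 0.0484, 0.0833]
tool_rot: [0.0, 1.0, -0.0, -0.0]
force: [-1.1, -0.1, 2.5]
finger_gap: 0.0
gripper_force: 1.2
```

>>> apply_moves(
  claw=[-1,-1,-1,-1],
  travel=[
    [0,0,0.00062],
    [0,0,0.00125],
    [0,0,0.00125],
    [0,0,0.00125],
  ],
  turn=[
    [0,0,0],
    [0,0,0],
    [0,0,0],
    [0,0,0],
  ],
)

```text
t: 9.03
tcp_pos: [0.5922, 0.0484, 0.0831]
tool_rot: [0.0, 1.0, -0.0, 0.0]
force: [-1.9, -0.4, 8.2]
finger_gap: -0.0
gripper_force: 3.7
```

>>> apply_moves(
  claw=[-1,-1,-1,-1],
  travel=[
    [0,0,0.00062],
    [0,0,0.00125],
    [0,0,0.00125],
    [0,0,0.00125],
  ],
  turn=[
    [0,0,0],
    [0,0,0],
    [0,0,0],
    [0,0,0],
  ],
)

```text
t: 9.37
tcp_pos: [0.5923, 0.0485, 0.0823]
tool_rot: [0.0, 1.0, -0.0, 0.0]
force: [-2.3, 0.4, 9.2]
finger_gap: 0.0
gripper_force: 4.4
```

Contact was at 0.0833; it is sliding at about 9 N. I continue down.

>>> apply_moves(
  claw=[-1,-1,-1,-1,-1],
  travel=[
    [0,0,0.001],
    [0,0,0.002],
    [0,0,0.0025],
    [0,0,0.0025],
    [0,0,0.0025],
  ],
  turn=[
    [0,0,0],
    [0,0,0],
    [0,0,0],
    [0,0,0],
    [0,0,0],
  ],
)

```text
t: 9.78
tcp_pos: [0.5923, 0.0484, 0.0803]
tool_rot: [0.0, 1.0, -0.0, 0.0]
force: [-2.1, -0.4, 8.5]
finger_gap: -0.003
gripper_force: 4.5
```

>>> apply_moves(
  claw=[-1,-1,-1,-1],
  travel=[
    [0,0,0.001],
    [0,0,0.0015],
    [0,0,0.0015],
    [0,0,0.0015],
  ],
  turn=[
    [0,0,0],
    [0,0,0],
    [0,0,0],
    [0,0,0],
  ],
)

```text
t: 10.12
tcp_pos: [0.5922, 0.0484, 0.0793]
tool_rot: [0.0, 1.0, -0.0, 0.0]
force: [-2.7, -0.5, 10.1]
finger_gap: 0.003
gripper_force: 5.2
```

>>> apply_moves(
  claw=[-1,-1,-1,-1],
  travel=[
    [0,0,0.0006],
    [0,0,0.00125],
    [0,0,0.00125],
    [0,0,0.00125],
  ],
  turn=[
    [0,0,0],
    [0,0,0],
    [0,0,0],
    [0,0,0],
  ],
)

```text
t: 10.45
tcp_pos: [0.5922, 0.0484, 0.0792]
tool_rot: [0.0, 1.0, -0.0, 0.0]
force: [-5.0, -0.2, 14.8]
finger_gap: -0.001
gripper_force: 7.6
```

It has gone 4.0 mm and stopped hard. I'll push a bit more to confirm, then compare images.

>>> apply_moves(
  claw=[-1,-1,-1,-1],
  travel=[
    [0,0,0.0006],
    [0,0,0.00125],
    [0,0,0.00125],
    [0,0,0.00125],
  ],
  turn=[
    [0,0,0],
    [0,0,0],
    [0,0,0],
    [0,0,0],
  ],
)

```text
t: 10.78
tcp_pos: [0.5923, 0.0484, 0.079]
tool_rot: [0.0, 1.0, -0.0, 0.0]
force: [-5.0, -0.3, 20.1]
finger_gap: 0.0
gripper_force: 10.1
```

```bash
python3 cmp.py
python3 - <<'E'
from h import *
s=snap("side"); cv2.imwrite("pics/side5.png",cv2.resize(np.ascontiguousarray(s["pixels"][140:260,200:360,::-1]),None,fx=4,fy=4,interpolation=2))
t=manip.sense();print(t["tcp_pos"],t["force"])
E
```

```text
A_left ((0.18525116164090516, 1.2852797832595666), 0.8380216126174604) 7.642204954051958
A_front ((-0.1750693860478716, 0.6607762981670398), 0.6347810564354276) 7.489467583248933
ctrl ((0.49984055476900124, 0.010730264911645193), 0.9689068225464936) 1.3915092927453316
[0.59225531 0.04841042 0.07902643] [-4.75265771  0.06561766 20.59051382]
```

View pics/side5.png

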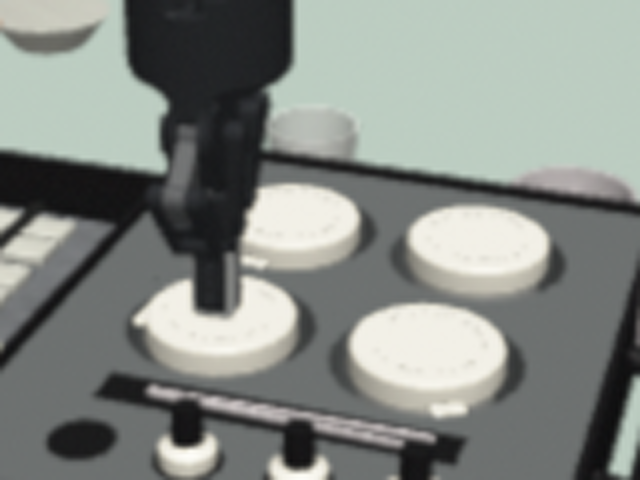

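The picture shows lid A (222,322) lower and level, with the tip at (217,308) on its middle and the other lids untouched. I'm handing in while still pressing at 20 N.

```bash
python3 -c "
from h import *
print(manip.sign_off())"
```

```text
the job is handed in; nothing more can be done
None
```

The loose lid was the far-left one (from the robot): it rocked under light edge pressing, and I pressed it down 4 mm to a hard stop, level, and handed in still pressing its middle at about 20 N; of the other three I pressed only the near-left, which was firm.

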